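# Screw the locking ring onto the slicer's stud

### The job

The slicing disc is already on the stand; pick up the orange locking ring, set it upright over the threaded stud and screw it down clockwise until you feel it come up firm on the disc, then about an eighth of a turn more, so that it holds the disc snugly. Work gently: do not force the thread or overtighten, let go of the ring at the end, and leave the mug, the spice jar and the tin where they are.

Things in the scene. Friction and masses are not known exactly. Their poses are not given: they have to be found in the camera images.
- ring_center (a point): Centre of the orange ribbed plastic locking ring, half-way up (22 mm above its underside). Outer diameter 56 mm, height 44 mm, 90 g, open at both ends, bore 31 mm; it stands on the worktop the right way up. z is its axis, up; a white mark on its top rim lies along its own +x. Its thread is near its underside.
- ring_lug (a point): Lower end of one thread lug inside the ring, 6.5 mm above its underside, 15.8 mm from its axis along the ring's own +x. The other lug is opposite. Lugs are 4 mm thick, right-handed, rise 5.5 mm over 110 degrees anticlockwise seen from above, leave an opening of 23 mm, and run out into the wall over their lowest 36 degrees.
- stand: Fixed slicer stand: grey round foot 152 mm across with a steel threaded stud upright in its middle; a black button marks its own -x. Origin at the centre of its underside, on the worktop. Stud core 21 mm thick, thread 28.6 mm outside; 1 mm of play sideways. Right-handed thread with two starts: the ring goes down 18 mm per full clockwise turn (from above), axial play 1.5 mm.
- stud_tip (a point): Top of the stud, on its axis, 96 mm above the worktop; the tip is a cone that widens from 13 mm to 21 mm over 8 mm. Turning the ring takes almost no torque (below 0.05 N m) while it runs freely on the thread, about 0.1 N m soon after it touches the disc and about 0.15 to 0.2 N m when it is snug; it then stays tight by friction when let go.
- thread_end (a point): Upper end of one thread ridge, 82 mm above the worktop, 9.5 mm from the axis along the stand's own +x; the other start ends opposite. Ridges are 4 mm thick and run out into the core over the last 40 degrees. Put on, the ring rests on the ridges, underside 70 to 80 mm up, and catches within half a turn clockwise; then 0.65 to 1 turn to the disc.
- seal: Black rubber seal round the foot of the stud, 44 mm across, carrying the steel slicing disc, 112 mm across. Origin on the axis, at the seal's underside. The ring comes to bear on the disc's upper face, which lies 7.5 to 12.5 mm above this origin: it differs each time and is not given. The seal yields about 1 mm per 6 N, so resistance to turning rises steadily after touching; at most 6 mm.
- mug: Spotted white mug, 82 mm across and 91 mm high, standing on the worktop; leave alone. Origin at its underside.
- spice_jar: Small spice jar, 41 mm across and 105 mm high, standing on the worktop; leave alone. Origin at its underside.
- tin: Food tin with a red label, 75 mm across and 110 mm high, standing on the worktop; leave alone. Origin at its underside.
Things that resemble listed ones, but are neither listed nor needed, are in the scene too. Leave any green look-alike of the part that bears ring_center alone.

How it is judged:
By the outcome, as a careful person would: the job done as asked, in the order asked, and still so for the second after the job is handed in, with the robot touching nothing.
It also fails if it takes over 72 s, if anything falls off the work surface, if the arm or the gripper's body presses on something with over 40 N, if the wrist force passes 120 N, or if a joint passes its speed limit or range.

### The arm

A 6-joint arm with a two-finger parallel gripper is mounted at the origin on a cart in front of the work surface, level with it; the furniture and walls round the work are solid. World frame = base frame: x ahead of the robot, y to its left, z up, the work surface at z = 0. Lengths are in m, angles in degrees, forces in N, time in s.
With the tool pointing down it reaches from about 0.225 to 0.875 m from the base axis. Payload 3.4 kg.
Tool frame: the origin (TCP) lies between the finger pads; the fingertips stand 14 mm ahead of it and the grasp point (between the pads) lies 5 mm behind it; z points along the fingers, y is the line along which they close (so a half turn about z gives the same grasp; the last joint's range is limited). The gripper opens to 85 mm and grips with 20 to 120 N. Pads are 22 mm wide; open, the fingers measure 114 mm over their backs; the gripper's body (76 mm by 85 mm) begins 54 mm behind the grasp point. The pads swing forward as they close: fully open they stand 13 mm farther back than shut.
Start: joints at [-77.808, 15.808, 86.224, -0, 77.962, -6.933], TCP at [0.188, -0.543, 0.245] pointing down, gripper open.
Joint ranges: [-165.64, 165.64], [-43.16, 119.46], [12.63, 154.43], [-67.54, 247.53], [6.08, 155.33], [-154.97, 154.97]. Speed limits (degrees/s): [147.25, 147.25, 180, 180, 180, 180].

### API

Orientations are given as [roll, pitch, yaw] about the fixed x, y, z axes, in that order (R = Rz(yaw) Ry(pitch) Rx(roll)).
In Python, from workcell import observe, viewer, env gives the robot as it stands. The module is installed in compiled form; this text tells all that it offers.
- The arm moves only by the tool servo_tool, never from a script. Its argument "deltas" is a list that holds one entry, the list of rows, each a list of 7 numbers: the turn, a rotation vector about the tool's x, y, z in degrees, then the shift along the tool's x, y, z in cm, then the closure, from -1 (fully open) to 1 (shut). In form: [[[ax, ay, az, tx, ty, tz, gripper], ...]]. A call has 1 to 12 rows; each row shifts and turns the commanded pose from where the row before left it, along the tool's axes as they then stand; what a row does not reach is not made up. A row lasts 1/12 s, in which the tool goes at most 41.7 mm and 7.16 degrees, less where a joint would pass 70% of its speed; a pose out of reach is approached as far as the arm can. A call with a gripper value outside its range is refused whole. The fingers move at their own pace and stop on an object; "squeeze" is the grip in N (left out, the last holds). Time passes only in rows, so rows that do not move let the fingers close. It gives the time, the measured TCP pose, the force, the opening and the grip force at its end, in the units of the state.
- observe(): the state, without advancing time (a new reading comes with each control period).
- viewer.capture(name): name is "scene" or "top" or "wrist"; returns a dict with "frame" (480x640x3 uint8, red, green, blue), "range_z" (480x640 float32, m along the optical axis (not along the pixel's ray), 0 where there is no reading), "fx", "fy", "cx", "cy" (pixels), "world_from_camera" (4x4, takes a point from camera to world coordinates). Camera axes: x right, y down, z forward; pixel columns grow to the right and rows downward; lengths in m; the calibration is good to about 2 mm. A picture is of the moment at which its call begins.
- env.close_job(): hands the job in; it is judged then, once.
The state is a dict: "time_s": time; "joints": joint angles; "joint_velocities": joint speeds; "joint_torque": joint torques, N m; "position": TCP position; "ee_rot": TCP orientation; "force": force on the tool from outside, world axes, zero at the start; "ft_torque": the same for the moment, N m; "width": finger opening in m; "gripper_force": force on a finger pad.
Only numpy, scipy, OpenCV 4.12 (cv2) and the standard library are available. Lean on these libraries where they do the work, as an engineer would, in place of code of your own. Each camera call takes 0.05 s, during which the arm holds its last target. There are 200 camera calls.

## Working session

There is one attempt and no reset: what is moved stays moved. The work goes in short steps, Python scripts to look and compute and a tool call to move; the robot and the scene stay as the last step left them, time stands still between calls to the robot, and variables do not carry over. Pictures are saved under pics/ and viewed, at most 10 in all, crops included, and the job is handed in when it is done.

Besides the shell and the picture viewer there is one more tool, called after "Call:" as name(argument=value, ...) on one line, values as JSON. servo_tool: Moves the arm, as the interface text tells. Its arguments: {"type":"object","properties":{"deltas":{"type":"array","items":{"type":"array","items":{"type":"array","items":{"type":"number"}}}},"squeeze":{"type":"number"}},"required":["deltas"]}

```bash
mkdir -p pics; cat > h.py <<'E'
import numpy as np, cv2
from workcell import observe, viewer, env
def cap(n):
    c=viewer.capture(n); return c
def world(c):
    z=c['range_z']; v,u=np.mgrid[0:480,0:640]
    P=np.stack([(u-c['cx'])/c['fx']*z,(v-c['cy'])/c['fy']*z,z],-1)
    T=c['world_from_camera']; W=P@T[:3,:3].T+T[:3,3]; W[z==0]=np.nan; return W
def save(img,n): cv2.imwrite('pics/'+n,cv2.cvtColor(img,cv2.COLOR_RGB2BGR))
E
python3 - <<'E'
from h import *
s=observe(); print(s)
a=cap('scene');b=cap('top')
im=np.hstack([a['frame'],b['frame']]); save(cv2.resize(a['frame'],(640,480)),'scene0.png'); save(b['frame'],'top0.png')
for n,c in(('scene',a),('top',b)):
    np.savez(n+'.npz',**c); print(c['world_from_camera'].round(3).tolist(),c['fx'])
E
```

```text
{'time_s': 0.0, 'joints': array([-7.78093578e+01,  1.58462446e+01,  8.62952212e+01,  2.06181492e-03,
        7.79629638e+01, -6.93219298e+00]), 'joint_velocities': array([ 0.05612577,  0.11521332,  0.05524379, -0.08847232, -0.0792552 ,
        0.02459361]), 'joint_torque': array([-1.81384985e-04, -4.16780484e+01, -2.45808578e+01, -6.89466924e-04,
        1.08820258e-02, -2.73119042e-05]), 'position': array([ 0.18827077, -0.54276476,  0.2444534 ]), 'ee_rot': array([-1.79896577e+02, -1.46050390e-02,  1.91223902e+01]), 'force': array([ 0.0283895 ,  0.57254905, -0.17781558]), 'ft_torque': array([ 0.03053251,  0.05280215, -0.05171992]), 'gripper_force': 0.0, 'width': 0.08559974793965551}
[[0.486, -0.64, 0.594, -0.472], [-0.874, -0.347, 0.342, -0.561], [-0.013, -0.685, -0.728, 1.223], [0.0, 0.0, 0.0, 1.0]] 522.2162326329621
[[-0.009, -0.989, 0.147, 0.234], [-1.0, 0.008, -0.004, -0.034], [0.003, -0.147, -0.989, 1.379], [0.0, 0.0, 0.0, 1.0]] 498.27624082898166
```

View pics/scene0.png

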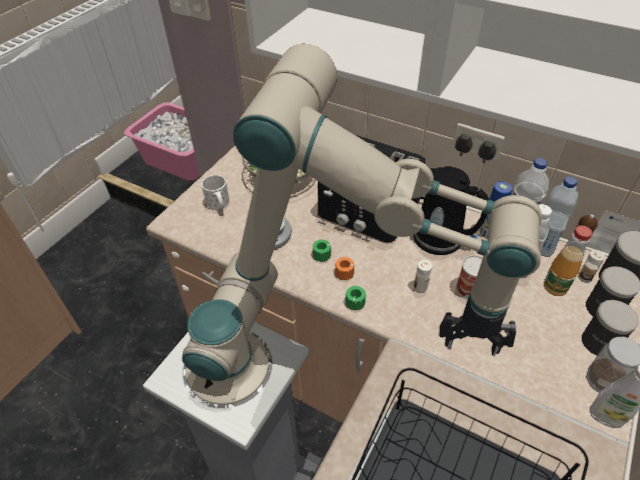

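View pics/top0.png

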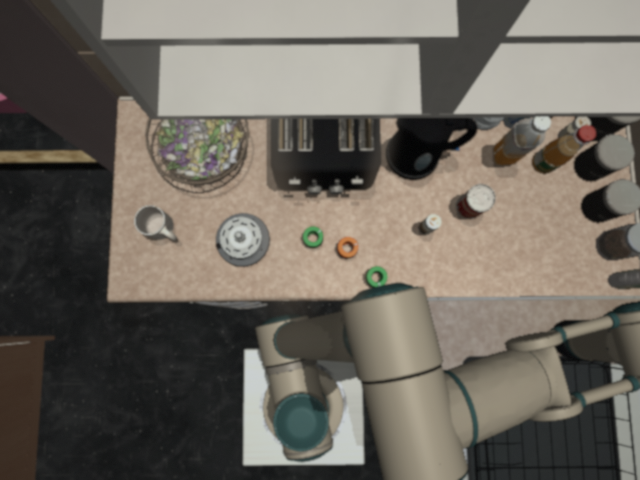

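The scene view shows the orange ring at (345,268), with green look-alikes at (321,250) and (355,298). In the top view the orange ring is at (347,248) and the greens at (313,237) and (376,277). The stand is at (242,239), the mug at (152,222), the jar at (431,224) and the tin at (475,201). I choose the orange one.

```bash
python3 - <<'E'
from h import *
c=dict(np.load('top.npz')); W=world(c); f=c['frame']
hsv=cv2.cvtColor(f,cv2.COLOR_RGB2HSV)
v,u=np.mgrid[0:480,0:640]
def near(x,y,r): return np.hypot(u-x,v-y)<r
# orange ring top
m=near(347,248,18)&(hsv[...,1]>150)&(hsv[...,0]<18)
P=W[m]; print('orange n',m.sum(),'z',np.nanpercentile(P[:,2],[5,50,95]))
t=P[P[:,2]>0.035]; print('top bbox',np.nanmin(t,0),np.nanmax(t,0), (cv2.minEnclosingCircle((t[:,:2]*1000).astype(np.float32))))
# green
for x,y in((313,237),(376,277)):
    P=W[near(x,y,16)]; t=P[(P[:,2]>0.035)&(P[:,2]<.055)]; print('green',cv2.minEnclosingCircle((t[:,:2]*1000).astype(np.float32)))
# stand disc
P=W[near(242,239,40)]
print(np.histogram(P[:,2][~np.isnan(P[:,2])],bins=np.arange(-.01,.12,.005)))
for lo,hi in((.02,.035),(.025,.045),(.085,.105)):
    t=P[(P[:,2]>lo)&(P[:,2]<hi)]
    if len(t)>3: print('stand',lo,np.median(t,0),cv2.minEnclosingCircle((t[:,:2]*1000).astype(np.float32)))
for n,x,y in(('mug',152,222),('jar',431,224),('tin',475,201)):
    P=W[near(x,y,22)]; t=P[P[:,2]>.08]; print(n,np.median(t,0))
a=cv2.resize(f[195:300,190:400],(800,400),interpolation=cv2.INTER_CUBIC)
s=np.load('scene.npz')['frame']
b=cv2.resize(s[200:320,240:400],(0,0),fx=3,fy=3,interpolation=cv2.INTER_CUBIC)[:200] if 0 else None
save(a,'crop1.png')
E
```

```text
orange n 163 z [0.03126743 0.04368696 0.04844931]
top bbox [ 0.39240314 -0.14531531  0.03585422] [ 0.44404386 -0.09899675  0.05135435] ((418.0868225097656, -124.33538055419922), 26.85361099243164)
green ((449.8302001953125, -28.760122299194336), 29.30154037475586)
green ((339.0090026855469, -200.60499572753906), 28.380901336669922)
(array([ 144, 1255, 1184,  117,   22,  108,  360,  378,   86,    5,    0,
         45,  519,  617,   51,    3,    8,   17,   13,   14,   25,   16,
          0,    0,    0]), array([-0.01 , -0.005,  0.   ,  0.005,  0.01 ,  0.015,  0.02 ,  0.025,
        0.03 ,  0.035,  0.04 ,  0.045,  0.05 ,  0.055,  0.06 ,  0.065,
        0.07 ,  0.075,  0.08 ,  0.085,  0.09 ,  0.095,  0.1  ,  0.105,
        0.11 ,  0.115]))
stand 0.02 [0.42619235 0.14912483 0.02560256] ((446.1866149902344, 165.747314453125), 74.31429290771484)
stand 0.025 [0.41973499 0.14709425 0.02785003] ((445.1384582519531, 165.97369384765625), 73.79235076904297)
stand 0.085 [0.44536481 0.16423433 0.09200421] ((445.6058654785156, 163.64605712890625), 11.99603271484375)
mug [0.48105659 0.39096325 0.08739071]
jar [ 0.47444585 -0.34239228  0.10448888]
tin [ 0.53528926 -0.46744921  0.10741631]
```

View pics/crop1.png

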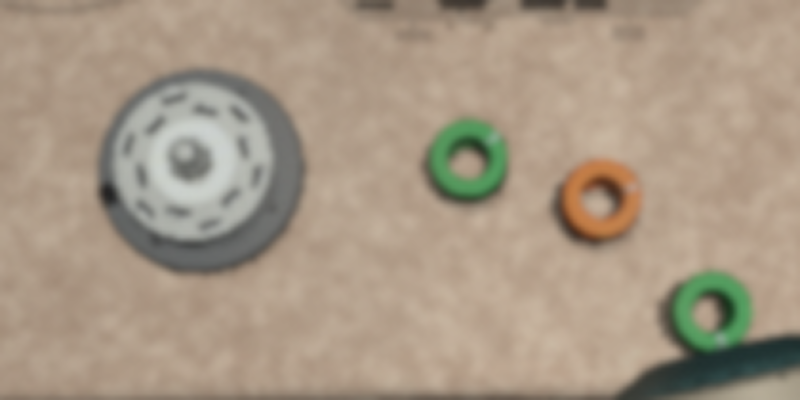

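The crop confirms the orange ring at (600,200), with its white mark at (632,188), so the mark's yaw is about -69°. The stand's button is at (107,190), so the stand's +x yaw is about -78°. Heights and sizes check out. Next I move over the ring.

Call:
servo_tool(deltas=[[[0,0,0,2.95,-2.67,0.2,-1],[0,0,0,2.95,-2.67,0.2,-1],[0,0,0,2.95,-2.67,0.2,-1],[0,0,0,2.95,-2.67,0.2,-1],[0,0,0,2.95,-2.67,0.2,-1],[0,0,0,2.95,-2.67,0.2,-1],[0,0,0,2.95,-2.67,0.2,-1],[0,0,0,2.95,-2.67,0.2,-1],[0,0,0,2.95,-2.67,0.2,-1],[0,0,0,2.95,-2.67,0.2,-1],[0,0,0,2.95,-2.67,0.2,-1],[0,0,0,2.95,-2.67,0.2,-1]]], squeeze=30)

```text
time_s: 1.1
position: [0.4181, -0.1226, 0.2211]
ee_rot: [180.0, 0.0, 19.1]
force: [-0.2, -1.3, -0.7]
width: 0.0854
gripper_force: 0.0
```

Call:
servo_tool(deltas=[[[0,0,-7,0,0,0,-1],[0,0,-7,0,0,0,-1],[0,0,-7,0,0,0,-1],[0,0,-7,0,0,0,-1],[0,0,-7,0,0,0,-1],[0,0,-7,0,0,0,-1],[0,0,-7,0,0,0,-1],[0,0,-7,0,0,0,-1],[0,0,-7,0,0,0,-1],[0,0,-7,0,0,0,-1],[0,0,-7,0,0,0,-1],[0,0,-7,0,0,0,-1]]])

```text
time_s: 2.1
position: [0.4176, -0.1244, 0.2209]
ee_rot: [-180.0, -0.0, 103.5]
force: [0.7, 0.5, 0.6]
width: 0.0853
gripper_force: 0.0
```

Call:
servo_tool(deltas=[[[0,0,-7,0,0,0,-1],[0,0,-7,0,0,0,-1],[0,0,-7,0,0,0,-1],[0,0,-7,0,0,0,-1],[0,0,-7,0,0,0,-1],[0,0,-7,0,0,0,-1],[0,0,-7,0,0,0,-1],[0,0,-7,0,0,0,-1],[0,0,-7,0,0,0,-1],[0,0,-7,0,0,0,-1],[0,0,-7,0,0,0,-1],[0,0,-7,0,0,0,-1]]])

```text
time_s: 3.1
position: [0.4176, -0.1245, 0.221]
ee_rot: [180.0, -0.0, -172.5]
force: [0.2, -0.5, 0.0]
width: 0.0856
gripper_force: 0.0
```

Call:
servo_tool(deltas=[[[0,0,-7,0,0,0,-1],[0,0,-7,0,0,0,-1],[0,0,-7,0,0,0,-1],[0,0,-7,0,0,0,-1],[0,0,0,0,0,0,-1],[0,0,0,0,0,0,-1],[0,0,0,0,0,0,-1]]])

```text
time_s: 3.68
position: [0.4177, -0.1245, 0.2212]
ee_rot: [180.0, -0.0, -145.0]
force: [-1.1, 0.5, -0.2]
width: 0.0853
gripper_force: 0.0
```

```bash
python3 - <<'E'
from h import *
s=observe(); print(s['joints'].round(1),s['position'],s['ee_rot'],s['force'],s['ft_torque'])
c=cap('wrist'); save(c['frame'],'w1.png'); np.savez('w1.npz',**c); print(c['world_from_camera'].round(3).tolist(),c['fx'])
E
```

```text
[ -25.8    4.7  104.1   -0.    71.2 -150.7] [ 0.4177211  -0.12453164  0.22115023] [ 1.79986862e+02 -1.25102647e-02 -1.45020148e+02] [-1.06688553  0.50544201 -0.21947064] [ 0.01472681 -0.03187704  0.00208754]
[[-0.572, 0.774, 0.27, 0.348], [0.82, 0.541, 0.188, -0.173], [-0.001, 0.328, -0.945, 0.35], [0.0, 0.0, 0.0, 1.0]] 389.0807712862901
```

View pics/w1.png

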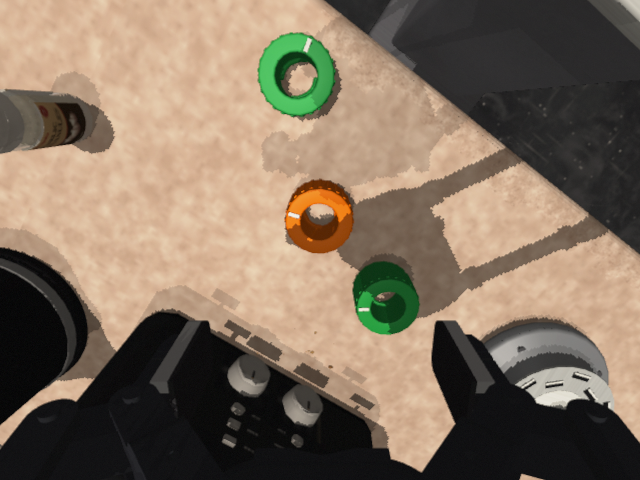

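The wrist view shows the orange ring at about (320,217) with its mark at (293,215). The greens are at (296,75) and (386,300). Next I measure the ring precisely.

```bash
cat >> h.py <<'E'
def ringfit(c,guess,z0,z1,r_lo=.013,r_hi=.031):
    """top-face circle: orange pixels with height in z0..z1 near guess"""
    W=world(c); hsv=cv2.cvtColor(c['frame'],cv2.COLOR_RGB2HSV)
    d=np.hypot(W[...,0]-guess[0],W[...,1]-guess[1])
    m=(d<.045)&(W[...,2]>z0)&(W[...,2]<z1)&((hsv[...,0]<18)&(hsv[...,1]>110)|(hsv[...,1]<60)&(hsv[...,2]>180))
    P=W[m]; (x,y),r=cv2.minEnclosingCircle((P[:,:2]*1000).astype(np.float32))
    wm=m&(hsv[...,1]<90)&(hsv[...,2]>160)
    q=np.median(W[wm],0) if wm.sum() else None
    return x,y,r,np.median(P[:,2]),m.sum(),q,wm.sum()
E
python3 - <<'E'
from h import *
c=dict(np.load('w1.npz')); 
for z0,z1 in((.038,.050),(.041,.048)):
    r=ringfit(c,(.418,-.124),z0,z1); print(r)
    if r[5] is not None: print(np.degrees(np.arctan2(r[5][1]-r[1]/1e3,r[5][0]-r[0]/1e3)))
W=world(c)
# stand side check: stud etc from scene images
for v,u in((215,293),(217,345),(245,320)): print(W[v,u])
# worktop height & ring center from pixel ellipse
hsv=cv2.cvtColor(c['frame'],cv2.COLOR_RGB2HSV); print(hsv[215,290:298])
print('table z',np.nanmedian(W[100:180,200:250,2]))
E
```

```text
(421.9918518066406, -124.78352355957031, 28.972946166992188, np.float64(0.04390544727820503), np.int64(2572), array([ 0.4289947 , -0.1450091 ,  0.04449731]), np.int64(38))
-70.902251548616
(421.7149963378906, -125.39942169189453, 28.21522331237793, np.float64(0.04396360026120283), np.int64(2427), array([ 0.4289947 , -0.1450091 ,  0.04449731]), np.int64(38))
-69.63356796882493
[ 0.42908671 -0.14516971  0.04496557]
[ 0.40635711 -0.10963708  0.04484013]
[ 0.43774204 -0.11251094  0.04489256]
[[ 24  11 237]
 [ 25   6 240]
 [ 26   7 240]
 [ 30   6 240]
 [ 30   7 240]
 [ 30   6 240]
 [ 30   8 236]
 [ 21  11 236]]
table z 0.00015626198496360155
```

Call:
servo_tool(deltas=[[[0,0,0,-0.29,-0.29,2,-1],[0,0,0,0,0,3,-1],[0,0,0,0,0,3,-1],[0,0,0,0,0,3,-1],[0,0,0,0,0,3,-1],[0,0,0,0,0,3,-1],[0,0,0,0,0,2,-1],[0,0,0,0,0,1,-1],[0,0,0,0,0,0,-1],[0,0,0,0,0,0,0.2],[0,0,0,0,0,0,0.5],[0,0,0,0,0,0,0.7]]], squeeze=30)

```text
time_s: 4.73
position: [0.4228, -0.1257, 0.0225]
ee_rot: [-179.9, 0.1, -144.9]
force: [0.2, 0.6, 0.3]
width: 0.056
gripper_force: 31.7
```

Call:
servo_tool(deltas=[[[0,0,0,0,0,0,1],[0,0,0,0,0,0,1],[0,0,0,0,0,0,1],[0,0,0,0,0,0,1]]])

```text
time_s: 5.07
position: [0.4229, -0.1257, 0.0225]
ee_rot: [-179.9, 0.1, -144.9]
force: [-0.7, -0.2, 6.8]
width: 0.0558
gripper_force: 32.4
```

```bash
python3 - <<'E'
from h import *
c=dict(np.load('top.npz')); W=world(c)
for y in np.arange(-.15,.36,.05):
    o=[]
    for x in np.arange(.44,.64,.02):
        m=(abs(W[...,0]-x-.01)<.01)&(abs(W[...,1]-y-.025)<.025); o.append(round(float(np.nanmax(W[m][:,2])),3) if m.any() else -1)
    print(round(y,2),o)
E
```

```text
-0.15 [0.051, 0.006, 0.006, 0.008, 0.008, 0.009, 0.565, 0.795, 0.796, 0.795]
-0.1 [0.047, 0.044, 0.008, 0.008, 0.007, 0.008, 0.564, 0.795, 0.795, 0.795]
-0.05 [0.05, 0.052, 0.009, 0.006, 0.008, 0.007, 0.563, 0.795, 0.796, 0.795]
0.0 [0.008, 0.007, 0.007, 0.01, 0.01, 0.01, 0.563, 0.795, 0.795, 0.795]
0.05 [0.028, 0.026, 0.019, 0.008, 0.008, 0.009, 0.564, 0.795, 0.795, 0.795]
0.1 [0.062, 0.061, 0.062, 0.033, 0.007, 0.008, 0.564, 0.795, 0.795, 0.795]
0.15 [0.098, 0.063, 0.061, 0.057, 0.02, 0.008, 0.563, 0.794, 0.794, 0.795]
0.2 [0.06, 0.06, 0.06, 0.024, 0.005, 0.005, 0.88, 0.877, 0.845, 0.816]
0.25 [0.008, 0.008, 0.004, 0.007, 0.009, 0.006, 0.879, 0.875, 0.089, 0.111]
0.3 [0.085, 0.005, 0.008, 0.006, 0.007, 0.009, 0.007, 0.1, 0.096, 0.082]
0.35 [0.093, 0.094, 0.097, 0.094, 0.095, 0.005, 0.006, 0.006, 0.097, 0.095]
```

Call:
servo_tool(deltas=[[[0,0,0,0,0,-1,1],[0,0,0,0,0,-2,1],[0,0,0,0,0,-3,1],[0,0,0,0,0,-3,1],[0,0,0,0,0,-3,1],[0,0,0,0,0,-3,1],[0,0,0,0,0,-2,1],[0,0,0,0,0,-1,1]]])

```text
time_s: 5.73
position: [0.4232, -0.1259, 0.2048]
ee_rot: [-179.7, 0.2, -144.9]
force: [0.2, 0.5, -1.2]
width: 0.0559
gripper_force: 32.4
```

Call:
servo_tool(deltas=[[[0,0,0,-2.09,2.08,0,1],[0,0,0,-2.09,2.08,0,1],[0,0,0,-2.09,2.08,0,1],[0,0,0,-2.09,2.08,0,1],[0,0,0,-2.09,2.08,0,1],[0,0,0,-2.09,2.08,0,1],[0,0,0,-2.09,2.08,0,1],[0,0,0,-2.09,2.08,0,1],[0,0,0,-2.09,2.08,0,1],[0,0,0,-2.09,2.08,0,1],[0,0,0,-2.09,2.08,0,1],[0,0,0,-2.09,2.08,0,1]]])

```text
time_s: 6.73
position: [0.4832, 0.2246, 0.2015]
ee_rot: [-180.0, 0.0, -144.9]
force: [-0.8, 0.1, -0.9]
width: 0.0563
gripper_force: 32.4
```

Call:
servo_tool(deltas=[[[0,0,-5.5,0,0,0,1],[0,0,-5.5,0,0,0,1],[0,0,-5.5,0,0,0,1],[0,0,-5.5,0,0,0,1],[0,0,0,0,0,0,1],[0,0,0,0,0,0,1],[0,0,0,0,0,0,1]]])

```text
time_s: 7.32
position: [0.4833, 0.2231, 0.2014]
ee_rot: [-180.0, 0.0, -123.0]
force: [0.1, -0.2, -1.3]
width: 0.0561
gripper_force: 32.4
```

```bash
python3 - <<'E'
from h import *
s=observe(); print(s['joints'].round(1),s['position'],s['ee_rot'],s['force'],s['ft_torque'])
c=cap('wrist'); save(c['frame'],'w2.png'); np.savez('w2.npz',**c)
E
```

```text
[  17.3   13.8   95.5   -0.    70.7 -129.7] [0.4833153  0.22308324 0.2013634 ] [-1.79990901e+02  4.36594033e-03 -1.22996650e+02] [ 0.06596973 -0.20697866 -1.3030626 ] [ 0.02839532  0.00537399 -0.00518852]
```

View pics/w2.png

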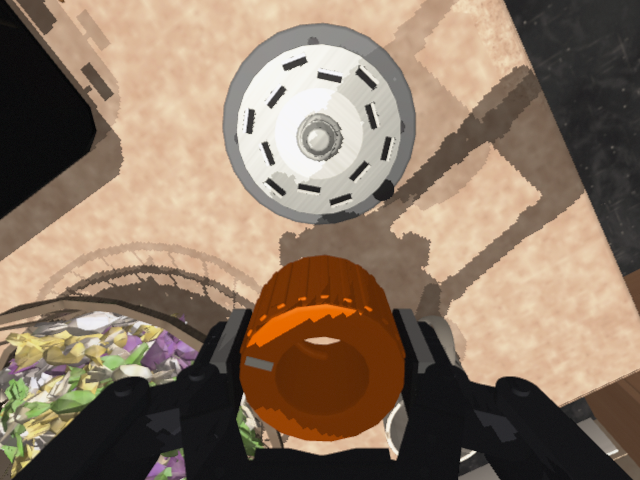

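The stud tip is at (319,137), the button at (383,190), the foot centre at (319,122) and the disc is in place. The held ring is at (322,375), upright, with its mark at (260,364). Next I measure these.

```bash
python3 - <<'E'
from h import *
c=dict(np.load('w2.npz')); W=world(c); v,u=np.mgrid[0:480,0:640]
circ=lambda P:cv2.minEnclosingCircle((P[:,:2]*1000).astype(np.float32))
n=np.hypot(u-319,v-125)<110
d=np.hypot(W[...,0]-.445,W[...,1]-.164)
for lo,hi,r in((.088,.1,.03),(.0925,.1,.03),(.05,.062,.09),(.02,.035,.09)):
    P=W[n&(W[...,2]>lo)&(W[...,2]<hi)&(d<r)]; print(lo,len(P),np.median(P,0).round(4),P.mean(0).round(4),circ(P))
dz=W[n&(W[...,2]>.045)&(W[...,2]<.065)&(d>.03)&(d<.055)][:,2]; print('disc z',np.percentile(dz,[10,50,90]))
b=n&(np.hypot(u-384,v-190)<9)&(c['frame'].max(-1)<50); q=np.median(W[b],0); print('button',q,b.sum())
# held ring
s=(.4833,.2231)
hsv=cv2.cvtColor(c['frame'],cv2.COLOR_RGB2HSV)
m=(v>240)&(np.hypot(W[...,0]-s[0],W[...,1]-s[1])<.04)&(hsv[...,1]>150)&(hsv[...,0]<18)
P=W[m]; print('ring z',np.percentile(P[:,2],[1,50,99]))
t=P[P[:,2]>np.percentile(P[:,2],99)-.006]; print(circ(t),len(t))
E
```

```text
0.088 934 [0.4485 0.1648 0.0945] [0.4485 0.1649 0.0936] ((448.7916564941406, 165.21014404296875), 10.4299898147583)
0.0925 610 [0.4486 0.165  0.0957] [0.4486 0.165  0.0954] ((448.5490417480469, 164.97311401367188), 8.61023235321045)
0.05 20127 [0.4456 0.1604 0.0555] [0.447  0.1625 0.0555] ((449.0842590332031, 165.2801513671875), 56.16635513305664)
0.02 8624 [0.4329 0.1448 0.0249] [0.4409 0.1548 0.0249] ((448.5768737792969, 165.7351837158203), 74.546630859375)
disc z [0.05453704 0.05549453 0.05651857]
button [nan nan nan] 217
ring z [0.18359961 0.221635   0.22392715]
((483.374267578125, 223.05372619628906), 29.133329391479492) 14083
```

```bash
python3 - <<'E'
from h import *
c=dict(np.load('w2.npz')); T=c['world_from_camera']
for z in (.01,.02):
    r=T[:3,:3]@np.array([(384-c['cx'])/c['fx'],(189-c['cy'])/c['fy'],1]); p=T[:3,3]+r*(z-T[2,3])/r[2]
    d=np.array([.4487,.1651])-p[:2]; print(p,np.hypot(*d),'stand +x yaw',np.degrees(np.arctan2(d[1],d[0])))
r=T[:3,:3]@np.array([(260-c['cx'])/c['fx'],(364-c['cy'])/c['fy'],1]); p=T[:3,3]+r*(.2225-T[2,3])/r[2]; d=p[:2]-[.4834,.2231]; print('mark',np.hypot(*d),np.degrees(np.arctan2(d[1],d[0])))
E
```

```text
[0.42888996 0.23374737 0.01      ] 0.07144857870406632 stand +x yaw -73.90308367272206
[0.42914431 0.23119697 0.02      ] 0.06892919971876879 stand +x yaw -73.51843428889845
mark 0.02093497267577385 -47.435856952319625
```

Call:
servo_tool(deltas=[[[0,0,0,1.65,-0.06,0,1],[0,0,0,2.2,-0.08,0,1],[0,0,0,1.9,-0.07,0,1],[0,0,0,1,-0.04,0,1],[0,0,0,0,0,1,1],[0,0,0,0,0,2,1],[0,0,0,0,0,2,1],[0,0,0,0,0,1.7,1],[0,0,0,0,0,1,1],[0,0,0,0,0,0,1],[0,0,0,0,0,0,1]]])

```text
time_s: 8.28
position: [0.4491, 0.1656, 0.1235]
ee_rot: [179.9, -0.0, -122.9]
force: [-0.2, 0.5, -0.9]
width: 0.0561
gripper_force: 32.4
```

Call:
servo_tool(deltas=[[[0,0,0,0,0,0.3,1],[0,0,0,0,0,0.3,1],[0,0,0,0,0,0.3,1],[0,0,0,0,0,0.3,1],[0,0,0,0,0,0,1]]])

```text
time_s: 8.7
position: [0.4486, 0.165, 0.1119]
ee_rot: [180.0, -0.0, -122.9]
force: [0.8, 0.6, -1.7]
width: 0.0562
gripper_force: 32.4
```

Call:
servo_tool(deltas=[[[0,0,0,0,0,0.25,1],[0,0,0,0,0,0.25,1],[0,0,0,0,0,0.25,1],[0,0,0,0,0,0.25,1],[0,0,0,0,0,0.15,1],[0,0,0,0,0,0,1]]])

```text
time_s: 9.2
position: [0.4486, 0.165, 0.1003]
ee_rot: [180.0, -0.0, -122.9]
force: [0.0, -0.6, -0.6]
width: 0.0561
gripper_force: 32.4
```

Call:
servo_tool(deltas=[[[0,0,0,0,0,0.12,1],[0,0,0,0,0,0.12,1],[0,0,0,0,0,0,1]]])

```text
time_s: 9.45
position: [0.4488, 0.1651, 0.0982]
ee_rot: [180.0, -0.0, -122.9]
force: [0.4, 0.1, -1.1]
width: 0.0562
gripper_force: 32.4
```

Call:
servo_tool(deltas=[[[0,0,0,0,0,0.12,1],[0,0,0,0,0,0.12,1],[0,0,0,0,0,0,1]]])

```text
time_s: 9.7
position: [0.4487, 0.1651, 0.0957]
ee_rot: [180.0, -0.0, -122.9]
force: [0.6, 0.9, 0.6]
width: 0.0564
gripper_force: 32.4
```

Call:
servo_tool(deltas=[[[0,0,0,0,0,0.1,1],[0,0,0,0,0,0.1,1],[0,0,0,0,0,0,1]]])

```text
time_s: 9.95
position: [0.449, 0.1651, 0.0941]
ee_rot: [-180.0, 0.0, -122.9]
force: [-0.2, 0.2, 1.6]
width: 0.0561
gripper_force: 32.6
```

Call:
servo_tool(deltas=[[[0,0,0,0,0,0.08,1],[0,0,5,0,0,0.025,1],[0,0,5,0,0,0.025,1],[0,0,5,0,0,0.025,1],[0,0,5,0,0,0.025,1],[0,0,0,0,0,0,1]]])

```text
time_s: 10.45
position: [0.4489, 0.1649, 0.0929]
ee_rot: [-180.0, -0.0, -143.0]
force: [-1.4, 0.1, 6.3]
width: 0.0562
gripper_force: 33.0
```

Call:
servo_tool(deltas=[[[0,0,5,0,0,0.025,1],[0,0,5,0,0,0.025,1],[0,0,5,0,0,0.025,1],[0,0,5,0,0,0.025,1],[0,0,0,0,0,0,1]]])

```text
time_s: 10.87
position: [0.4488, 0.1651, 0.0919]
ee_rot: [180.0, 0.0, -163.0]
force: [-1.7, -0.1, 6.3]
width: 0.0558
gripper_force: 32.9
```

```bash
python3 -c "
from h import *
s=observe(); print(s['joints'].round(1),s['position'],s['force'],s['ft_torque'])"
```

```text
[ 11.9  15.8 110.9   0.   53.3 -95.1] [0.44879841 0.16509158 0.09193126] [-1.6759572  -0.07341404  6.29085074] [-0.02297261  0.33949991 -0.01653285]
```

Call:
servo_tool(deltas=[[[0,0,6,0,0,0.03,1],[0,0,6,0,0,0.03,1],[0,0,6,0,0,0.03,1],[0,0,6,0,0,0.03,1],[0,0,6,0,0,0.03,1],[0,0,6,0,0,0.03,1],[0,0,0,0,0,0,1]]])

```text
time_s: 11.45
position: [0.449, 0.1653, 0.0901]
ee_rot: [180.0, 0.0, 160.9]
force: [-1.4, 0.9, 6.5]
width: 0.0558
gripper_force: 32.9
```

Call:
servo_tool(deltas=[[[0,0,6,0,0,0.03,1],[0,0,6,0,0,0.03,1],[0,0,6,0,0,0.03,1],[0,0,6,0,0,0.03,1],[0,0,6,0,0,0.03,1],[0,0,6,0,0,0.03,1],[0,0,0,0,0,0,1]]])

```text
time_s: 12.03
position: [0.4493, 0.1649, 0.0883]
ee_rot: [180.0, 0.1, 124.9]
force: [-0.8, -1.4, 6.3]
width: 0.0559
gripper_force: 32.9
```

```bash
python3 -c "
from h import *
s=observe(); print(s['joints'].round(1),s['position'],s['force'],s['ft_torque'])"
```

```text
[ 11.8  16.1 111.2  -0.   52.7 -23.1] [0.44933582 0.16492636 0.08831875] [-0.82665974 -1.44286285  6.25601923] [-0.13941811  0.16866426 -0.03241787]
```

Call:
servo_tool(deltas=[[[0,0,6.5,0,0,0.0325,1],[0,0,6.5,0,0,0.0325,1],[0,0,6.5,0,0,0.0325,1],[0,0,6.5,0,0,0.0325,1],[0,0,6.5,0,0,0.0325,1],[0,0,6.5,0,0,0.0325,1],[0,0,6.5,0,0,0.0325,1],[0,0,6.5,0,0,0.0325,1],[0,0,6.5,0,0,0.0325,1],[0,0,6.5,0,0,0.0325,1],[0,0,6.5,0,0,0.0325,1],[0,0,6.5,0,0,0.0325,1]]])

```text
time_s: 13.03
position: [0.4487, 0.1649, 0.0844]
ee_rot: [180.0, 0.0, 46.8]
force: [-2.3, -1.2, 7.2]
width: 0.0562
gripper_force: 33.0
```

Call:
servo_tool(deltas=[[[0,0,6,0,0,0.03,1],[0,0,6,0,0,0.03,1],[0,0,6,0,0,0.03,1],[0,0,6,0,0,0.03,1],[0,0,6,0,0,0.03,1],[0,0,6,0,0,0.03,1],[0,0,6,0,0,0.03,1],[0,0,6,0,0,0.03,1],[0,0,0,0,0,0,1],[0,0,0,0,0,0,1]]])

```text
time_s: 13.87
position: [0.449, 0.1654, 0.082]
ee_rot: [-180.0, -0.0, -0.9]
force: [-1.8, 0.8, 5.7]
width: 0.056
gripper_force: 32.9
```

```bash
python3 -c "
from h import *
s=observe(); print(s['joints'].round(1),s['position'],s['force'],s['ft_torque'])"
```

```text
[ 11.9  16.6 111.6   0.   51.8 102.8] [0.44900386 0.16537387 0.08202603] [-1.84392458  0.84699251  5.72511394] [ 0.05680288  0.32112521 -0.05618978]
```

Call:
servo_tool(deltas=[[[0,0,0,0,0,0,-1],[0,0,0,0,0,0,-1],[0,0,0,0,0,0,-1],[0,0,0,0,0,0,-1],[0,0,0,0,0,-0.3,-1],[0,0,-7,0,0,0,-1],[0,0,-7,0,0,0,-1],[0,0,-7,0,0,0,-1],[0,0,-7,0,0,0,-1],[0,0,-7,0,0,0,-1],[0,0,-7,0,0,0,-1],[0,0,-7,0,0,0,-1]]])

```text
time_s: 14.87
position: [0.449, 0.1651, 0.0844]
ee_rot: [180.0, 0.0, 48.5]
force: [0.3, 0.4, 0.2]
width: 0.0853
gripper_force: 0.0
```

Call:
servo_tool(deltas=[[[0,0,-7,0,0,0,-1],[0,0,-7,0,0,0,-1],[0,0,-7,0,0,0,-1],[0,0,-7,0,0,0,-1],[0,0,-7,0,0,0,-1],[0,0,-7,0,0,0,-1],[0,0,-7,0,0,0,-1],[0,0,-7,0,0,0,-1],[0,0,-7,0,0,0,-1],[0,0,-7,0,0,0,-1],[0,0,-7,0,0,0,-1],[0,0,-7,0,0,0,-1]]])

```text
time_s: 15.87
position: [0.449, 0.1651, 0.0844]
ee_rot: [-180.0, 0.0, 132.5]
force: [0.4, 0.5, -0.4]
width: 0.0856
gripper_force: 0.0
```

Call:
servo_tool(deltas=[[[0,0,-7,0,0,0,-1],[0,0,-7,0,0,0,-1],[0,0,-7,0,0,0,-1],[0,0,-7,0,0,0,-1],[0,0,-7,0,0,0,-1],[0,0,-7,0,0,0,-1],[0,0,-7,0,0,0,-1],[0,0,0,0,0,0,-1],[0,0,0,0,0,0,-1]]])

```text
time_s: 16.62
position: [0.449, 0.1651, 0.0843]
ee_rot: [-180.0, 0.0, -179.1]
force: [0.2, -0.0, -0.8]
width: 0.0855
gripper_force: 0.0
```

```bash
python3 - <<'E'
from h import *
s=observe(); print(s['joints'].round(1),s['position'],s['ee_rot'],s['force'],s['ft_torque'])
c=cap('wrist'); np.savez('w3.npz',**c)
t=cap('top'); np.savez('t3.npz',**t)
x=cv2.resize(t['frame'][150:330,130:370],(640,480)); save(np.hstack([cv2.resize(c['frame'],(400,300)),cv2.resize(x,(400,300))]),'w3.png')
r=ringfit(c,(.449,.165),.092,.115); print(r)
E
```

```text
[ 11.8  16.4 111.4  -0.   52.2 -79.1] [0.44896852 0.1650751  0.08433287] [-1.79994486e+02  4.49321549e-03 -1.79053790e+02] [ 0.15197601 -0.04279031 -0.81983553] [ 0.03240585  0.01292205 -0.03765717]
(448.9981689453125, 165.37400817871094, 29.241262435913086, np.float64(0.10343850904318583), np.int64(16109), array([0.44625956, 0.13755373, 0.0989122 ]), np.int64(11))
```

View pics/w3.png

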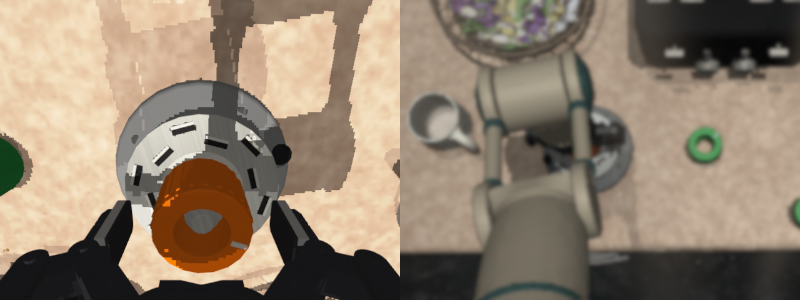

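The ring sits upright on the stud, with its mark at about (237,244) in the left half and the fingers open around it. I regrip, then take up the axial play upwards so that the thread carries the load and not the arm.

Call:
servo_tool(deltas=[[[0,0,0,0,0,0,0.2],[0,0,0,0,0,0,0.5],[0,0,0,0,0,0,0.8],[0,0,0,0,0,0,1],[0,0,0,0,0,0,1],[0,0,0,0,0,0,1],[0,0,0,0,0,-0.04,1],[0,0,0,0,0,-0.04,1],[0,0,0,0,0,0,1]]], squeeze=30)

```text
time_s: 17.47
position: [0.4487, 0.1651, 0.0848]
ee_rot: [180.0, -0.0, -178.9]
force: [-0.4, -0.7, -1.0]
width: 0.056
gripper_force: 31.9
```

Call:
servo_tool(deltas=[[[0,0,0,0,0,-0.04,1],[0,0,0,0,0,-0.04,1],[0,0,0,0,0,0,1]]])

```text
time_s: 17.72
position: [0.4488, 0.1651, 0.0858]
ee_rot: [-180.0, -0.0, -178.9]
force: [-0.1, 0.6, -0.8]
width: 0.056
gripper_force: 32.0
```

```bash
python3 -c "
from h import *
s=observe(); print(s['joints'].round(1),s['position'],s['force'],s['ft_torque'])"
```

```text
[ 11.9  16.3 111.3  -0.   52.4 -79.3] [0.4487745  0.16510366 0.0857522 ] [-0.07469407  0.60985713 -0.75379622] [ 0.00078671 -0.03216567  0.05113382]
```

Call:
servo_tool(deltas=[[[0,0,6,0,0,0.025,1],[0,0,6,0,0,0.025,1],[0,0,6,0,0,0.025,1],[0,0,6,0,0,0.03,1],[0,0,6,0,0,0.03,1],[0,0,6,0,0,0.03,1],[0,0,0,0,0,0,1]]])

```text
time_s: 18.3
position: [0.4486, 0.1651, 0.084]
ee_rot: [-180.0, -0.0, 145.0]
force: [-1.0, -1.3, -1.6]
width: 0.0557
gripper_force: 32.1
```

```bash
python3 -c "
from h import *
s=observe(); print(s['joints'].round(1),s['position'],s['force'],s['ft_torque'])"
```

```text
[ 11.9  16.4 111.5   0.   52.1 -43.2] [0.44862229 0.16507217 0.08398973] [-0.96928447 -1.30989845 -1.59643843] [ 0.08651009  0.04212391 -0.03636205]
```

Call:
servo_tool(deltas=[[[0,0,6,0,0,0.03,1],[0,0,6,0,0,0.03,1],[0,0,6,0,0,0.03,1],[0,0,0,0,0,0,1]]])

```text
time_s: 18.63
position: [0.4486, 0.1651, 0.0831]
ee_rot: [-180.0, -0.0, 127.2]
force: [0.0, 0.8, -2.0]
width: 0.056
gripper_force: 32.2
```

```bash
python3 -c "
from h import *
s=observe(); print(s['joints'].round(1),s['position'],s['force'],s['ft_torque'])"
```

```text
[ 11.9  16.5 111.5   0.   52.  -25.3] [0.44858098 0.16508873 0.08310701] [ 0.02392255  0.75387218 -1.95464466] [0.01700969 0.04879557 0.02527342]
```

Call:
servo_tool(deltas=[[[0,0,6,0,0,0.03,1],[0,0,6,0,0,0.03,1],[0,0,6,0,0,0.03,1],[0,0,6,0,0,0.03,1],[0,0,0,0,0,0,1]]])

```text
time_s: 19.05
position: [0.4485, 0.1651, 0.0819]
ee_rot: [-180.0, -0.0, 103.3]
force: [-0.1, 0.7, -2.5]
width: 0.0561
gripper_force: 32.3
```

```bash
python3 -c "
from h import *
s=observe(); print(s['joints'].round(1),s['position'],s['force'],s['ft_torque'])"
```

```text
[ 11.9  16.6 111.6   0.   51.8  -1.4] [0.44854115 0.16512683 0.08191207] [-0.05013956  0.71005586 -2.4928098 ] [ 0.10532687  0.11646918 -0.0477736 ]
```

Call:
servo_tool(deltas=[[[0,0,5,0,0,0.025,1],[0,0,5,0,0,0.025,1],[0,0,5,0,0,0.025,1],[0,0,0,0,0,0,1]]])

```text
time_s: 19.38
position: [0.4486, 0.1652, 0.0812]
ee_rot: [-180.0, -0.0, 88.4]
force: [-0.6, 0.1, -2.4]
width: 0.0561
gripper_force: 32.3
```

```bash
python3 -c "
from h import *
s=observe(); print(s['joints'].round(1),s['position'],s['force'],s['ft_torque'])"
```

```text
[ 11.9  16.6 111.7   0.   51.7  13.5] [0.44856729 0.16516731 0.08115595] [-0.64429861  0.12642901 -2.35108576] [ 0.08538603  0.18415093 -0.00421595]
```

Call:
servo_tool(deltas=[[[0,0,5,0,0,0.025,1],[0,0,5,0,0,0.025,1],[0,0,0,0,0,0,1]]])

```text
time_s: 19.63
position: [0.4486, 0.1652, 0.0807]
ee_rot: [-180.0, 0.0, 78.4]
force: [-1.0, 1.3, -2.9]
width: 0.0563
gripper_force: 32.4
```

```bash
python3 -c "
from h import *
s=observe(); print(s['joints'].round(1),s['position'],s['force'],s['ft_torque'])"
```

```text
[ 11.9  16.7 111.7   0.   51.6  23.5] [0.44863639 0.16518909 0.08068704] [-0.96538359  1.32339092 -2.88980964] [0.17167731 0.13256369 0.00993292]
```

Call:
servo_tool(deltas=[[[0,0,5,0,0,0.025,1],[0,0,5,0,0,0.025,1],[0,0,0,0,0,0,1]]])

```text
time_s: 19.88
position: [0.449, 0.1653, 0.0803]
ee_rot: [180.0, -0.0, 68.4]
force: [-0.1, 1.9, -2.4]
width: 0.056
gripper_force: 32.4
```

```bash
python3 -c "
from h import *
s=observe(); print(s['joints'].round(1),s['position'],s['force'],s['ft_torque'])"
```

```text
[ 11.9  16.7 111.7   0.   51.5  33.5] [0.44895896 0.1652704  0.08030712] [-0.12510651  1.87690879 -2.36912115] [ 0.2156553   0.02004994 -0.02249717]
```

Call:
servo_tool(deltas=[[[0,0,5,0,0,0.025,1],[0,0,5,0,0,0.025,1],[0,0,0,0,0,0,1]]])

```text
time_s: 20.13
position: [0.4492, 0.1653, 0.0799]
ee_rot: [180.0, -0.0, 58.4]
force: [0.4, 1.2, -2.3]
width: 0.056
gripper_force: 32.4
```

```bash
python3 -c "
from h import *
s=observe(); print(s['joints'].round(1),s['position'],s['force'],s['ft_torque'])"
```

```text
[ 11.9  16.7 111.8   0.   51.5  43.5] [0.44924139 0.16528749 0.07991349] [ 0.39772472  1.19617701 -2.3049348 ] [ 0.22038523  0.07771716 -0.06933321]
```

Call:
servo_tool(deltas=[[[0,0,5,0,0,0.025,1],[0,0,5,0,0,0.025,1],[0,0,0,0,0,0,1]]])

```text
time_s: 20.38
position: [0.4493, 0.1652, 0.0795]
ee_rot: [180.0, -0.0, 48.4]
force: [0.6, 1.0, -3.5]
width: 0.0561
gripper_force: 32.5
```

```bash
python3 -c "
from h import *
s=observe(); print(s['joints'].round(1),s['position'],s['force'],s['ft_torque'])"
```

```text
[ 11.9  16.8 111.8  -0.   51.4  53.5] [0.4492601  0.16518284 0.07946137] [ 0.59839663  1.00613609 -3.45490747] [ 0.09580958  0.05707274 -0.10440321]
```

The resisting torque now shows up at about 0.10 N m (negative sign), where the disc height predicts contact. I continue in small steps.

Call:
servo_tool(deltas=[[[0,0,4,0,0,0.02,1],[0,0,4,0,0,0.02,1],[0,0,0,0,0,0,1]]])

```text
time_s: 20.63
position: [0.4491, 0.1653, 0.0791]
ee_rot: [180.0, -0.0, 40.4]
force: [0.1, 2.4, -2.1]
width: 0.0564
gripper_force: 32.5
```

```bash
python3 -c "
from h import *
s=observe(); print(s['joints'].round(1),s['position'],s['force'],s['ft_torque'])"
```

```text
[ 11.9  16.8 111.8   0.   51.3  61.4] [0.44909901 0.16526278 0.07907243] [ 0.08560158  2.38608262 -2.11570882] [ 0.25017187  0.06042097 -0.06225883]
```

Call:
servo_tool(deltas=[[[0,0,4,0,0,0.02,1],[0,0,4,0,0,0.02,1],[0,0,0,0,0,0,1]]])

```text
time_s: 20.88
position: [0.4491, 0.1653, 0.0787]
ee_rot: [180.0, -0.0, 32.4]
force: [-0.1, 2.6, -0.8]
width: 0.0565
gripper_force: 32.5
```

```bash
python3 -c "
from h import *
s=observe(); print(s['joints'].round(1),s['position'],s['force'],s['ft_torque'])"
```

```text
[ 11.9  16.8 111.9   0.   51.3  69.5] [0.449108   0.16525288 0.07871538] [-0.0626989   2.59515784 -0.83430384] [ 0.2822891   0.11395548 -0.08039723]
```

```bash
python3 -c "
from h import *
s=observe(); print(s['joint_torque'])"
```

```text
[-7.75486417e-01 -3.69304669e+01 -1.82135600e+01 -5.52991368e-01
  3.47338419e-02  3.87537656e-01]
```

Call:
servo_tool(deltas=[[[0,0,0,0,0,0,1]]])

```text
time_s: 20.97
position: [0.4491, 0.1652, 0.0787]
ee_rot: [-180.0, -0.0, 32.4]
force: [0.1, 1.9, -1.4]
width: 0.0564
gripper_force: 32.5
```

```bash
python3 -c "
from h import *
s=observe(); print(s['joint_torque'],s['force'],s['ft_torque'])"
```

```text
[ -0.83170161 -36.85915947 -18.15192461  -0.61216436   0.04637311
  -0.06006725] [ 0.05352659  1.90483623 -1.3755059 ] [ 0.24617803  0.05304055 -0.07276363]
```

Call:
servo_tool(deltas=[[[0,0,4,0,0,0.02,1],[0,0,4,0,0,0.02,1],[0,0,0,0,0,0,1]]])

```text
time_s: 21.22
position: [0.449, 0.1652, 0.0783]
ee_rot: [180.0, -0.0, 24.3]
force: [0.3, 1.7, -1.3]
width: 0.0558
gripper_force: 32.6
```

```bash
python3 -c "
from h import *
s=observe(); print(s['joint_torque'],s['position'],s['force'],s['ft_torque'])"
```

```text
[-8.02427866e-01 -3.66112232e+01 -1.80341738e+01 -5.56624252e-01
  1.19957468e-02  4.08353638e-01] [0.44904419 0.16518791 0.07830251] [ 0.32898371  1.71924593 -1.32844135] [ 0.27189836  0.13168385 -0.04318324]
```

The readings while settled are ambiguous, because the friction reverses after each stop. I read the torque while still moving instead.

Call:
servo_tool(deltas=[[[0,0,2,0,0,0.01,1],[0,0,2,0,0,0.01,1],[0,0,2,0,0,0.01,1]]])

```text
time_s: 21.47
position: [0.449, 0.1652, 0.0781]
ee_rot: [180.0, -0.0, 18.4]
force: [-0.4, 1.8, -0.4]
width: 0.0561
gripper_force: 32.7
```

```bash
python3 -c "
from h import *
s=observe(); print(s['joints'],s['joint_torque'][5],s['joint_velocities'][5],s['position'],s['force'],s['ft_torque'])"
```

```text
[ 1.18592159e+01  1.68753636e+01  1.11900628e+02 -7.50522015e-03
  5.12008810e+01  8.34860447e+01] -0.029720283346250653 23.733228317269145 [0.44904082 0.16517102 0.078071  ] [-0.3513936   1.77792044 -0.44601803] [0.31423143 0.13942709 0.29116863]
```

Call:
servo_tool(deltas=[[[0,0,2,0,0,0.01,1],[0,0,2,0,0,0.01,1]]])

```text
time_s: 21.63
position: [0.449, 0.1651, 0.0779]
ee_rot: [180.0, -0.0, 14.4]
force: [0.0, 2.7, -0.6]
width: 0.0558
gripper_force: 32.7
```

```bash
python3 -c "
from h import *
s=observe(); print(s['joints'],s['joint_torque'][5],s['joint_velocities'][5],s['position'],s['force'],s['ft_torque'])"
```

```text
[ 1.18602031e+01  1.68893666e+01  1.11914366e+02 -1.50162060e-02
  5.11761623e+01  8.74834010e+01] -0.0029116107907611877 23.744889272755 [0.44902405 0.16513926 0.07788571] [ 0.04390845  2.73474843 -0.61596575] [0.34456481 0.1607399  0.33780779]
```

About 45–48° past the estimated contact, with moving torque already firm. I release, back off and check.

Call:
servo_tool(deltas=[[[0,0,0,0,0,0,1],[0,0,0,0,0,0,1],[0,0,0,0,0,0,-1],[0,0,0,0,0,0,-1],[0,0,0,0,0,0,-1],[0,0,0,0,0,0,-1],[0,0,0,0,0,0,-1]]])

```text
time_s: 22.22
position: [0.449, 0.1649, 0.0777]
ee_rot: [180.0, -0.0, 14.1]
force: [-0.2, 0.6, 0.3]
width: 0.0853
gripper_force: 0.0
```

```bash
python3 - <<'E'
from h import *
s=observe(); print(s['position'],s['force'],s['ft_torque'])
c=cap('wrist'); np.savez('w4.npz',**c); save(c['frame'],'w4.png')
print(ringfit(c,(.449,.165),.087,.105))
W=world(c); d=np.hypot(W[...,0]-.4488,W[...,1]-.1652)
m=(d>.036)&(d<.054)&(W[...,2]>.04)&(W[...,2]<.065); print('disc',np.percentile(W[m][:,2],[10,50,90]),m.sum())
E
```

```text
[0.44900374 0.16493593 0.07773314] [-0.24743067  0.6414555   0.31861097] [-0.01572132 -0.0198156   0.01923722]
(449.16217041015625, 166.1363067626953, 29.103511810302734, np.float64(0.09663362036785166), np.int64(15515), None, np.int64(0))
disc [0.05232254 0.05311943 0.05405515] 17216
```

View pics/w4.png

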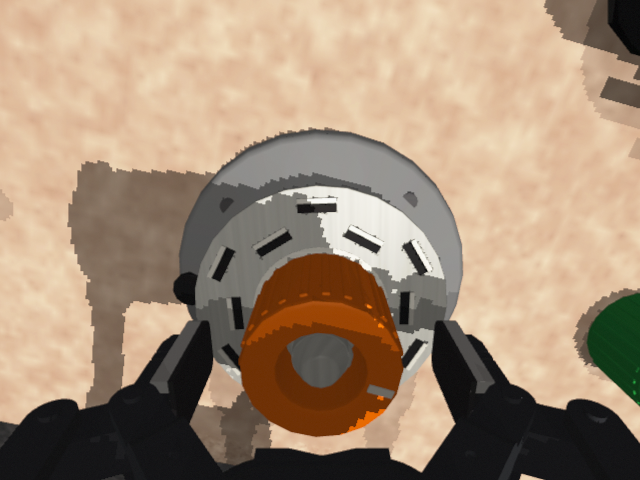

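The ring sits upright at about (320,380) on the disc, with the mark at (380,391). The disc has dropped from 55.5 to 53.1 mm, a 2.4 mm squeeze, which is about 48° after contact: an eighth of a turn. I retreat upwards.

Call:
servo_tool(deltas=[[[0,0,0,0,0,-0.5,-1],[0,0,0,0,0,-1.5,-1],[0,0,0,0,0,-2,-1],[0,0,0,0,0,-2.5,-1],[0,0,0,0,0,-2.5,-1],[0,0,0,0,0,-2,-1],[0,0,0,0,0,-1,-1],[0,0,0,0,0,0,-1],[0,0,0,0,0,0,-1]]])

```text
time_s: 23.02
position: [0.4487, 0.165, 0.1976]
ee_rot: [180.0, -0.0, 14.1]
force: [-0.0, -0.2, 0.1]
width: 0.0854
gripper_force: 0.0
```

```bash
python3 - <<'E'
from h import *
s=observe(); print(s['time_s'],s['position'],s['force'],s['ft_torque'])
c=cap('wrist'); print(ringfit(c,(.449,.165),.087,.105))
W=world(c); d=np.hypot(W[...,0]-.4488,W[...,1]-.1652)
m=(d>.036)&(d<.054)&(W[...,2]>.04)&(W[...,2]<.065); z=np.median(W[m][:,2]); print('disc',z)
if abs(z-.053)<.0012: print(env.close_job())
E
```

```text
23.0167 [0.44874782 0.16503652 0.19757218] [-0.00329114 -0.18169039  0.11308667] [-0.02836703 -0.00160045  0.00350114]
(449.18017578125, 165.7509002685547, 28.798908233642578, np.float64(0.0966937186393386), np.int64(4485), array([0.44652899, 0.1418133 , 0.09760591]), np.int64(20))
disc 0.05310558344716376
the job is handed in; nothing more can be done
None
```

The orange ring is screwed down upright on the disc, about an eighth of a turn past contact (judged from the disc dropping 2.4 mm), then released and handed in at 23 s; the last torque readings while turning were about 0.3 N m, above the 0.15–0.2 N m given for snug.

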